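# Vent the specimen case, release its catches and hold the gate open

## Robot

A 7-joint arm with a two-finger parallel gripper is mounted at the origin on the work surface. World frame = base frame: x ahead of the robot, y to its left, z up, the work surface at z = 0. Lengths are in m, angles in rad, forces in N, time in s.
With the tool pointing down it reaches from about 0.425 to 0.875 m from the base axis. Payload 4.7 kg.
Tool frame: the origin (TCP) lies at the very end of the fingers, on their centre line; the grasp point (between the pads) lies 19 mm behind it; z points along the fingers, y is the line along which they close (so a half turn about z gives the same grasp; the last joint's range is limited). The gripper opens to 87 mm and grips with 3 to 60 N. Pads are 19 mm wide; open, the fingers measure 117 mm over their backs; the gripper's body (75 mm by 190 mm) begins 51 mm behind the grasp point.
Start: joints at [-1.269, 0.321, -0.07, 1.45, 0.023, 1.371, -0.057], TCP at [0.185, 0.623, 0.186] pointing down, gripper open.
Joint ranges: [-2.86, 2.86], [-0.3, 2.09], [-1.38, 1.24], [0.06, 2.45], [-1.56, 4.7], [0.09, 2.05], [-2.69, 2.69]. Speed limits (rad/s): [2.57, 2.57, 3.14, 3.14, 3.14, 3.14, 3.14].

## Interface

Orientations are given as a unit quaternion [x, y, z, w].
In Python, from bench import get_obs, snapshot, job gives the robot as it stands.
- The arm moves only by the tool drive_tool, never from a script. Its arguments are lists of equal length, an entry for each row: "travel": the shift along the tool's x, y, z in m, a list of three; "yaw": the turn about the tool's z in degrees. In form: {"travel": [[tx, ty, tz], ...], "yaw": [yaw, ...]}. A call has 1 to 8 rows; each row is the pose to reach, as a shift and turn from the pose commanded when the call began, along the tool's axes at that moment; what a row does not reach only later rows make up. A row lasts 1/8 s, in which the tool goes at most 62.5 mm and 10.7 degrees, less where a joint would pass 70% of its speed; a pose out of reach is approached as far as the arm can. A call with a gripper value outside its range is refused whole. "fingers" is the opening, from 0 (shut) to 1 (fully open), set as the call begins (left out, the last holds). The fingers move at their own pace and stop on an object; "squeeze" is the grip in N (left out, the last holds). Time passes only in rows, so rows that repeat a pose let the fingers close. It gives the time, the measured TCP pose, the force, the opening and the grip force at its end, in the units of the state.
- get_obs(): the state, without advancing time (a new reading comes with each control period).
- snapshot(name): name is "scene" or "side" or "wrist"; returns a dict with "frame" (480x640x3 uint8, red, green, blue), "depth" (480x640 float32, m along the optical axis (not along the pixel's ray), 0 where there is no reading), "fx", "fy", "cx", "cy" (pixels), "R" (3x3) and "t" (3): a world point X has camera coordinates R X + t. Camera axes: x right, y down, z forward; pixel columns grow to the right and rows downward; lengths in m; the calibration is good to about 2 mm. The wrist camera is an equidistant fisheye: a pixel r from the principal point sees the ray r / f radians off the axis. A picture is of the moment at which its call begins.
- job.finish_job(): hands the job in; it is judged then, once.
The state is a dict: "time": time; "q": joint angles; "joint_velocities": joint speeds; "tau": joint torques, N m; "position": TCP position; "orientation": TCP orientation; "wrist_force": force on the tool from outside, world axes, zero at the start; "torque": the same for the moment, N m; "grip_width": finger opening in m; "grip_force": force on a finger pad.
Only numpy, scipy, OpenCV 4.12 (cv2) and the standard library are available. Lean on these libraries where they do the work, as an engineer would, in place of code of your own. Each camera call takes 0.05 s, during which the arm holds its last target. There are 200 camera calls.

## Task

On the specimen transport case, press the vent plunger on the roof fully down to its stop, then squeeze the catch nearer the hinge fully in, and after it the catch farther from the hinge. Then swing the gate out past its detent (the upright post is its handle) and hold it wide open: it swings back by itself, so finish while still holding it. Leave the tube rack, the jar and the mouse where they are.

Things in the scene. Friction and masses are not known exactly. Their poses are not given: they have to be found in the camera images.
- case: White transport case with clear roof 130 mm above the bench, fixed. Origin on the bench, in the plane of the shut gate. Own axes: x out of the gated front (roughly away from the robot), y along the gate towards the hinge, z up; turned up to 0.4 rad. Spans x -190 to -6, y -150 to +105 mm. Hinge at x 0, y +90 mm; the gate, 175 mm from hinge to free end, closes the front from there to y -85 mm.
- vent_top (a point): Centre of the top of the vent plunger's grey round head (28 mm across) on the roof at the case's x -40, y -115 mm; 35 mm above the roof at rest. It moves with the head.
- vent (a joint): How far the vent plunger is pressed down, m: 0 at rest, 0.014 at its stop. Spring: about 3 N to start, 7.2 N at the stop; springs back up when released.
- catch1_mid (a point): Middle of the FIRST catch, nearer the hinge (case x -35, y +50 mm), 20 mm above the roof; fixed. Two upright grey tabs face each other along the case's y: each 18 mm wide (x), 7 mm thick (y), top 33 mm above the roof. Span over outer faces 36 mm at rest, 20 mm squeezed home, always symmetric about this point. Hooks on the tabs reach over the roof's front edge, ahead of lugs on the gate.
- catch1 (a joint): Travel of each tab of the first catch, m: 0 out (gate locked), 0.008 squeezed home (gate released). The tabs move together, need about 4 to 8 N of squeeze and stay where they are left (no spring).
- catch2_mid (a point): Middle of the SECOND catch, the one farther from the hinge (case x -35, y -30 mm), 20 mm above the roof. Same build and size as the first catch; the centres are 80 mm apart.
- catch2 (a joint): Travel of each tab of the second catch, as for the first: 0 out, 0.008 squeezed home; stays where it is left.
- gate_hinge (a point): Point on the gate's vertical hinge axis, at roof height (130 mm), at the case's x 0, y +90 mm; fixed to the case.
- gate_post (a point): Grip point of the gate's upright round steel post (14 mm across) that stands near the gate's free end and rises to 50 mm above the roof; this point is on the post's axis, 28 mm above the roof. It moves with the gate. With the gate shut it lies 22 mm ahead (+x of the case) and 150 mm to -y of the hinge axis.
- gate (a joint): Gate angle, rad: 0 shut, 1.5 at its end stop; grows anticlockwise from above, free end going out to the case's +x. Locked while a catch is out. A roller detent resists from about 0.2 to 0.8 rad (about 3 to 7 N at the post); past it a closing spring (about 2 to 3 N at the post) draws the gate back until the detent stops it half open, near 0.6 rad.
- rack: Bystander: loose white rack of capped tubes, 75 x 170 x 87 mm, on the bench at the case's -y side. Origin under its centre.
- jar: Bystander: loose specimen jar, 60 mm across, 75 mm tall, at the case's +y side. Origin under its centre.
- mouse: Bystander: loose grey computer mouse, 105 x 60 x 30 mm, on the bench ahead of the jar. Origin under its centre.

How it is judged:
By the outcome, as a careful person would: the job done as asked, in the order asked, and still so for the second after the job is handed in, while the arm keeps its last pose, push and grip.
It also fails if it takes over 72 s, if anything falls off the work surface, if the arm or the gripper's body presses on something with over 40 N, if the wrist force passes 120 N, or if a joint passes its speed limit or range.

## Working session

There is one attempt and no reset: what is moved stays moved. The work goes in short steps, Python scripts to look and compute and a tool call to move; the robot and the scene stay as the last step left them, time stands still between calls to the robot, and variables do not carry over. Pictures are saved under pics/ and viewed, at most 10 in all, crops included, and the job is handed in when it is done.

Besides the shell and the picture viewer there is one more tool, called after "Emit:" by a JSON object that holds its "fn" and its "kwargs", one argument or row to a line. drive_tool: Moves the arm, as the interface text tells. Its arguments: {"type":"object","properties":{"travel":{"type":"array","items":{"type":"array","items":{"type":"number"}}},"yaw":{"type":"array","items":{"type":"number"}},"fingers":{"type":"number"},"squeeze":{"type":"number"}},"required":["travel","yaw"]}

```bash
mkdir -p pics; ls; python3 - <<'E'
from bench import get_obs, snapshot
import cv2,numpy as np
o=get_obs(); print({k:np.round(v,3) for k,v in o.items()})
for n in ("scene","side"):
    s=snapshot(n); cv2.imwrite(f"pics/{n}0.png",s["frame"][...,::-1]); np.savez(f"{n}0.npz",**s)
    print(n,s["fx"],s["cx"],s["cy"],np.round(s["R"],3).tolist(),np.round(s["t"],3), np.round(-s["R"].T@s["t"],3))
E
```

```text
pics
{'time': np.float64(0.0), 'q': array([-1.269,  0.322, -0.07 ,  1.452,  0.023,  1.371, -0.057]), 'joint_velocities': array([-0.   , -0.001, -0.   ,  0.   ,  0.001, -0.001, -0.001]), 'tau': array([ 0.0000e+00, -4.9129e+01, -4.0400e-01, -3.1254e+01, -6.4000e-02,
        4.3000e-02,  0.0000e+00]), 'position': array([0.184, 0.623, 0.185]), 'orientation': array([ 0.143,  0.99 , -0.001, -0.   ]), 'wrist_force': array([ 0.169,  0.093, -0.503]), 'torque': array([0.009, 0.003, 0.01 ]), 'grip_force': np.float64(0.0), 'grip_width': np.float64(0.087)}
scene 574.8866881343243 320.86835855295567 235.05767670443805 [[-0.245, 0.97, 0.009], [0.732, 0.191, -0.654], [-0.635, -0.154, -0.757]] [ 0.091 -0.335  1.752] [1.381 0.245 1.106]
side 441.6020329859191 314.0612627162705 236.25943310611748 [[0.961, -0.277, -0.015], [-0.197, -0.644, -0.739], [0.195, 0.713, -0.674]] [-0.508  0.22   0.872] [ 0.361 -0.621  0.742]
```

View pics/scene0.png

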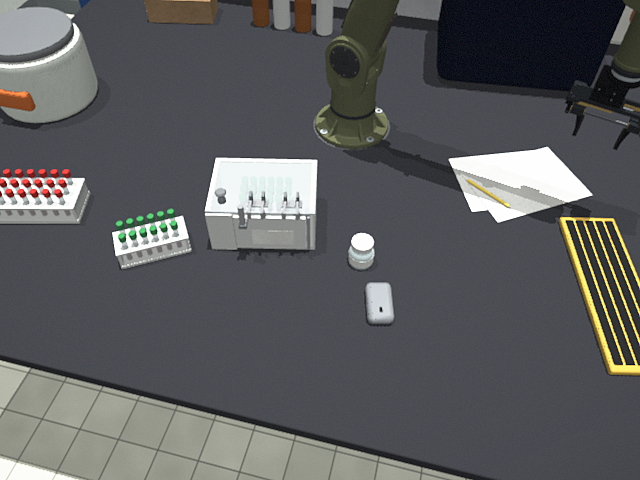

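View pics/side0.png

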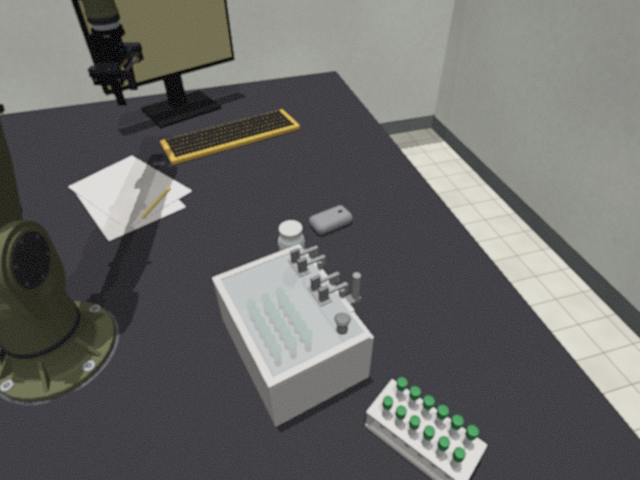

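The scene view shows the case with the vent at (221,193), the post at (242,215), and the catches at about (258,200) and (291,200). In the side view the vent is at (342,323), the post at (356,287), and the catches at about (330,288) and (305,262). I'll zoom in and use depth next.

```bash
cat > h.py <<'E'
import numpy as np,cv2
def world(s,uv,z):  # depth
    uv=np.atleast_2d(uv).astype(float);c=np.c_[(uv[:,0]-s["cx"])/s["fx"],(uv[:,1]-s["cy"])/s["fy"],np.ones(len(uv))]*np.reshape(z,(-1,1))
    return (c-s["t"])@s["R"]
def onplane(s,uv,h):
    a=world(s,uv,0*np.ones(len(np.atleast_2d(uv))));b=world(s,uv,np.ones(len(a)))
    return a+(b-a)*((h-a[:,2])/(b-a)[:,2])[:,None]
E
python3 - <<'E'
import numpy as np,cv2
from h import *
S={n:np.load(n+"0.npz") for n in("scene","side")}
a=cv2.resize(S["scene"]["frame"][150:255,200:330],(520,420),interpolation=2)
b=cv2.resize(S["side"]["frame"][240:420,205:385],(560,560),interpolation=2)
cv2.imwrite("pics/za.png",a[...,::-1]);cv2.imwrite("pics/zb.png",b[...,::-1])
for n,s in S.items():
    v,u=np.nonzero(s["depth"]>0);P=world(s,np.c_[u,v],s["depth"][v,u])
    m=(P[:,0]>.25)&(P[:,0]<.9)&(P[:,1]>-.4)&(P[:,1]<.3)
    r=m&(P[:,2]>.12)&(P[:,2]<.137)
    print(n,r.sum(),cv2.minAreaRect(P[r][:,:2].astype(np.float32)*1000))
    h=m&(P[:,2]>.14)&(P[:,2]<.19)
    M=np.zeros(s["depth"].shape,np.uint8);M[v[h],u[h]]=1
    k,l,st,c=cv2.connectedComponentsWithStats(M)
    for i in range(1,k):
        q=l[v,u]==i
        if st[i,4]>4: print(st[i],P[q].mean(0).round(4),P[q].min(0).round(3),P[q].max(0).round(3))
E
```

```text
scene 5661 ((460.04254150390625, -125.34396362304688), (226.59768676757812, 256.20306396484375), 13.193029403686523)
[214 188  12  13 103] [ 0.5229 -0.2049  0.1612] [ 0.507 -0.22   0.14 ] [ 0.534 -0.193  0.169]
[246 191   7  26  90] [ 0.5272 -0.1318  0.153 ] [ 0.5   -0.14   0.141] [ 0.56  -0.122  0.166]
[260 191   5  26  93] [ 0.5205 -0.1034  0.1521] [ 0.494 -0.114  0.14 ] [ 0.552 -0.093  0.166]
[281 192   6  25  91] [ 0.5087 -0.0545  0.152 ] [ 0.482 -0.064  0.14 ] [ 0.54  -0.045  0.167]
[295 192   5  26  79] [ 0.5052 -0.0248  0.1523] [ 0.473 -0.035  0.14 ] [ 0.534 -0.015  0.166]
[237 205   8  17  95] [ 0.5716 -0.1372  0.1639] [ 0.562 -0.145  0.141] [ 0.578 -0.13   0.183]
side 12281 ((459.5467529296875, -127.39363098144531), (220.31077575683594, 257.49212646484375), 12.873404502868652)
[290 246  36  25 395] [ 0.5003 -0.0464  0.1507] [ 0.475 -0.068  0.14 ] [ 0.538 -0.02   0.164]
[311 272  29  17 208] [ 0.5147 -0.1095  0.1509] [ 0.493 -0.117  0.14 ] [ 0.549 -0.098  0.164]
[352 273   9  21 151] [ 0.5658 -0.1451  0.1643] [ 0.56 -0.15  0.14] [ 0.574 -0.135  0.181]
[319 282  29  18 226] [ 0.5221 -0.1377  0.1507] [ 0.499 -0.145  0.14 ] [ 0.555 -0.126  0.165]
[335 312  17  17 201] [ 0.5183 -0.2116  0.1619] [ 0.506 -0.223  0.14 ] [ 0.533 -0.198  0.166]
```

View pics/za.png

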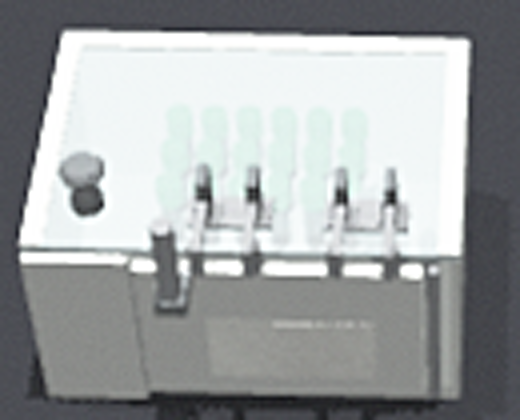

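View pics/zb.png

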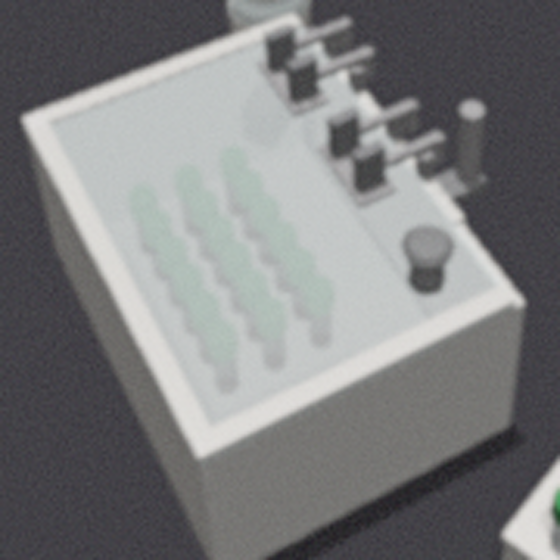

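The zooms show the vent head at scene (220.5,192) and side (343,318), the post top at scene (240,208) and side (356,274), and four tabs with hooks reaching the front. I'll fit the case pose to the tops of these features in both views.

```bash
python3 - <<'E'
import numpy as np,cv2
from h import *
from scipy.spatial.transform import Rotation as R
C={'vent':(-40,-115),'post':(22,-60),'c1a':(-35,64.5),'c1b':(-35,35.5),'c2a':(-35,-15.5),'c2b':(-35,-44.5)}
top={'vent':.165,'post':.18}
# rough pose
th=.23; out=[]
rot=lambda t:np.array([[np.cos(t),-np.sin(t)],[np.sin(t),np.cos(t)]])
o=np.array([.522,-.205])-rot(th)@[-.04,-.115]
for it in range(3):
    A=[];B=[]
    for n in("scene","side"):
        s=np.load(n+"0.npz");v,u=np.nonzero(s["depth"]>0);P=world(s,np.c_[u,v],s["depth"][v,u])
        for k,c in C.items():
            e=o+rot(th)@(np.array(c)/1e3);h=top.get(k,.163)
            q=P[(np.hypot(*(P[:,:2]-e).T)<(.02 if k=='vent' else .0125))&(P[:,2]>h-.005)&(P[:,2]<h+.008)]
            A.append(np.array(c)/1e3);B.append((q[:,:2].min(0)+q[:,:2].max(0))/2 if k in top else q[:,:2].mean(0)); 
            if it==2: print(n,k,len(q),q.mean(0).round(4),B[-1].round(4))
    A=np.array(A);B=np.array(B);a=A-A.mean(0);b=B-B.mean(0)
    th=np.arctan2((a[:,0]*b[:,1]-a[:,1]*b[:,0]).sum(),(a*b).sum());o=B.mean(0)-rot(th)@A.mean(0)
print(th,o);print(((B-(A@rot(th).T+o))*1e3).round(1).tolist())
for n,c in dict(vent=(-40,-115),c1=(-35,50),c2=(-35,-30),hinge=(0,90),post=(22,-60)).items(): print(n,(o+rot(th)@(np.array(c)/1e3)).round(4))
E
```

```text
scene vent 80 [ 0.5222 -0.2053  0.1639] [ 0.5204 -0.2056]
scene post 29 [ 0.5702 -0.1381  0.1794] [ 0.5697 -0.1385]
scene c1a 22 [ 0.4848 -0.03    0.1621] [ 0.4848 -0.03  ]
scene c1b 24 [ 0.4921 -0.0584  0.1625] [ 0.4921 -0.0584]
scene c2a 23 [ 0.5035 -0.1078  0.1632] [ 0.5035 -0.1078]
scene c2b 25 [ 0.5111 -0.1356  0.1634] [ 0.5111 -0.1356]
side vent 169 [ 0.5184 -0.2109  0.1632] [ 0.5189 -0.2107]
side post 47 [ 0.5667 -0.1429  0.1787] [ 0.567  -0.1415]
side c1a 43 [ 0.4838 -0.0338  0.1613] [ 0.4838 -0.0338]
side c1b 45 [ 0.49   -0.0621  0.1615] [ 0.49   -0.0621]
side c2a 45 [ 0.5015 -0.1116  0.1616] [ 0.5015 -0.1116]
side c2b 50 [ 0.5085 -0.1401  0.1619] [ 0.5085 -0.1401]
0.2281310164557764 [ 0.53316434 -0.08677051]
[[0.2, 2.2], [1.5, 1.7], [0.3, 1.9], [1.1, 1.7], [0.9, 2.0], [2.0, 2.4], [-1.3, -2.9], [-1.1, -1.3], [-0.7, -1.9], [-1.1, -2.0], [-1.1, -1.9], [-0.7, -2.1]]
vent [ 0.5202 -0.2078]
c1 [ 0.4878 -0.046 ]
c2 [ 0.5059 -0.1239]
hinge [0.5128 0.0009]
post [ 0.5682 -0.1402]
```

```bash
cat >> h.py <<'E'
from scipy.spatial.transform import Rotation as Rn
TH=.2281;O=np.array([.5332,-.0868]);RC=np.array([[np.cos(TH),-np.sin(TH)],[np.sin(TH),np.cos(TH)]])
def case(x,y): return O+RC@[x/1e3,y/1e3]
def rel(xy,z,head):  # head: heading of tool y, deg
    from bench import get_obs
    o=get_obs();R=Rn.from_quat(o["orientation"]).as_matrix()
    h=np.degrees(np.arctan2(R[1,1],R[0,1]))
    print("t",round(float(o["time"]),2),"head",h.round(2),"tilt",R[:,2].round(4),"q",o["q"].round(2))
    print((R.T@(np.r_[xy,z]-o["position"])).round(4),"yaw",round(-((head-h+180)%360-180),2))
E
python3 - <<'E'
from h import *
rel((.5,.3),.26,20);rel(case(-40,-115),.26,-76.93)
E
```

```text
t 0.1 head 73.51 tilt [-4.0e-04 -1.7e-03 -1.0e+00] q [-1.27  0.32 -0.07  1.45  0.02  1.37 -0.06]
[-0.3942 -0.22   -0.0744] yaw 53.51
t 0.1 head 73.51 tilt [-4.0e-04 -1.7e-03 -1.0e+00] q [-1.27  0.32 -0.07  1.45  0.02  1.37 -0.06]
[-0.5578 -0.7012 -0.0736] yaw 150.44
```

Emit:
{"fn": "drive_tool", "kwargs": {
  "travel": [
    [-0.05, -0.02, -0.03],
    [-0.1, -0.05, -0.06],
    [-0.15, -0.08, -0.074],
    [-0.2, -0.11, -0.074],
    [-0.25, -0.14, -0.074],
    [-0.3, -0.17, -0.074],
    [-0.35, -0.195, -0.074],
    [-0.394, -0.22, -0.074]
  ],
  "yaw": [9, 18, 28, 38, 48, 58, 68, 75],
  "fingers": 0,
  "squeeze": 20
}}

```text
time: 1.1
position: [0.501, 0.2986, 0.2598]
orientation: [0.718, 0.696, -0.0, 0.0]
wrist_force: [0.1, 0.5, -0.4]
grip_width: 0.0151
grip_force: 0.0
```

```bash
python3 -c "
from h import *
rel(case(-40,-115),.2,-76.93)"
```

```text
t 1.1 head -1.79 tilt [-2.e-04 -3.e-04 -1.e+00] q [-0.87  0.15  0.33  1.52 -0.05  1.48 -0.57]
[-0.5056  0.0351  0.06  ] yaw 75.14
```

Emit:
{"fn": "drive_tool", "kwargs": {
  "travel": [
    [-0.06, 0, 0],
    [-0.12, 0.01, 0],
    [-0.18, 0.015, 0],
    [-0.24, 0.02, 0],
    [-0.3, 0.025, 0],
    [-0.36, 0.03, 0.02],
    [-0.42, 0.035, 0.04],
    [-0.475, 0.035, 0.06]
  ],
  "yaw": [10, 20, 30, 40, 50, 60, 70, 75.1]
}}

```text
time: 2.1
position: [0.5223, -0.1771, 0.1995]
orientation: [0.993, 0.115, 0.0, -0.0]
wrist_force: [1.2, 0.2, 0.3]
grip_width: 0.0005
grip_force: 0.0
```

```bash
python3 -c "
from h import *
rel(case(-40,-115),.17,-76.93)"
```

```text
t 2.1 head -76.79 tilt [ 7.e-04  3.e-04 -1.e+00] q [-0.43  0.12  0.77  1.7  -0.08  1.35 -0.98]
[-0.0091  0.0295  0.0295] yaw 0.14
```

Emit:
{"fn": "drive_tool", "kwargs": {
  "travel": [
    [-0.009, 0.0295, 0.01],
    [-0.009, 0.0295, 0.025],
    [-0.009, 0.0295, 0.032],
    [-0.009, 0.0295, 0.036],
    [-0.009, 0.0295, 0.04],
    [-0.009, 0.0295, 0.043],
    [-0.009, 0.0295, 0.046],
    [-0.009, 0.0295, 0.046]
  ],
  "yaw": [0, 0, 0, 0, 0, 0, 0, 0]
}}

```text
time: 3.1
position: [0.5205, -0.2059, 0.154]
orientation: [0.993, 0.117, -0.0, -0.0]
wrist_force: [-0.1, 0.0, 0.0]
grip_width: 0.0004
grip_force: 0.0
```

```bash
python3 - <<'E'
from bench import snapshot,get_obs
import cv2,numpy as np
o=get_obs();print(o["wrist_force"],o["position"],o["tau"].round(2))
a=snapshot("scene")["frame"][120:270,180:340];b=snapshot("side")["frame"][225:385,225:395]
cv2.imwrite("pics/v1.png",np.hstack([cv2.resize(a,(400,375),interpolation=2),cv2.resize(b,(400,375),interpolation=2)])[...,::-1])
E
```

```text
[-0.06336885  0.03442366  0.04712751] [ 0.52051791 -0.20592989  0.15401395] [-3.000e-02 -3.012e+01  4.060e+00 -3.021e+01 -7.000e-02 -5.000e-02
  1.000e-02]
```

View pics/v1.png

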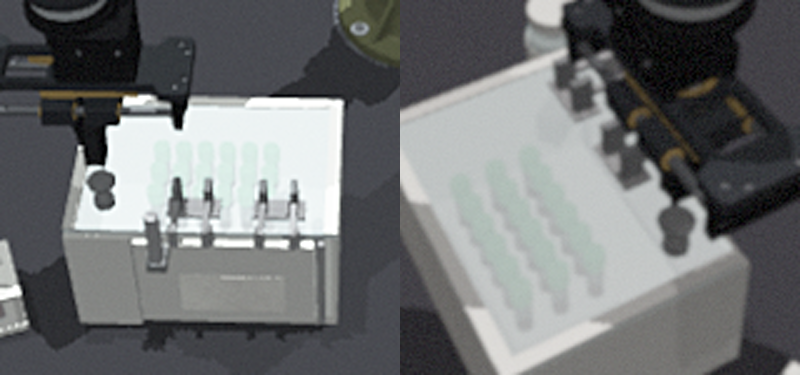

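The left panel shows the vent head at about (102,182), not moved, with dark fingers near (95,150). The wrist force is zero, so there is no contact. I'll project the TCP into both views to see the offset.

```bash
python3 - <<'E'
from bench import snapshot,get_obs
from h import *
o=get_obs();p=o["position"]; ims=[]
for n,(x,y) in (("scene",(150,90)),("side",(240,200))):
    s=snapshot(n);f=np.ascontiguousarray(cv2.resize(s["frame"][y:y+150,x:x+150],(400,400),interpolation=2))
    for P,c in((p,(255,0,0)),(np.r_[case(-40,-115),.165],(0,255,0)),(p+[0,0,.07],(255,255,0))):
        q=s["R"]@P+s["t"];u=s["fx"]*q[0]/q[2]+s["cx"],s["fy"]*q[1]/q[2]+s["cy"];print(n,np.round(u,1),q[2].round(3),s["depth"][int(u[1]),int(u[0])])
        cv2.circle(f,(int((u[0]-x)*8/3),int((u[1]-y)*8/3)),3,c,-1)
    ims.append(f)
cv2.imwrite("pics/v2.png",np.hstack(ims)[...,::-1])
E
```

```text
scene [219.8 194.6] 1.336 1.322078
scene [218.6 191. ] 1.328 1.329152
scene [215.9 172.4] 1.283 1.2670004
side [342.8 319.4] 0.723 0.71182936
side [343.  316.3] 0.714 0.71428496
side [344.1 291.4] 0.676 0.6100781
```

View pics/v2.png

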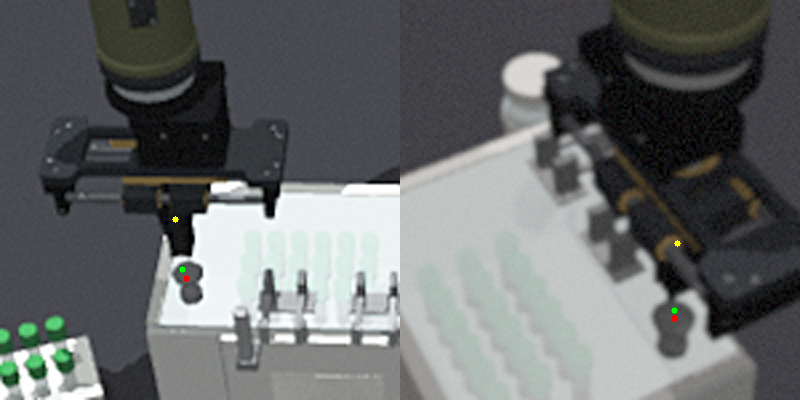

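The tip appears just above the head in both views: scene (180,250) against head (187,275). I'll check with the depth cloud there.

```bash
python3 - <<'E'
from bench import snapshot,get_obs
from h import *
p=get_obs()["position"]
for n in("scene","side"):
    s=snapshot(n);d=s["depth"];v,u=np.nonzero(d>0);P=world(s,np.c_[u,v],d[v,u]);g=s["frame"][v,u].astype(int).mean(1)
    m=np.hypot(*(P[:,:2]-p[:2]).T)<.05
    for a in np.arange(.14,.22,.005):
        q=m&(P[:,2]>=a)&(P[:,2]<a+.005)
        if q.any(): print(n,a.round(3),q.sum(),(P[q].mean(0)-p).round(3),g[q].mean().round(0),P[q][:,:2].min(0).round(3),P[q][:,:2].max(0).round(3))
E
```

```text
scene 0.14 6 [ 0.005 -0.    -0.012] 89.0 [ 0.522 -0.209] [ 0.53  -0.204]
scene 0.145 3 [ 0.003  0.004 -0.006] 91.0 [ 0.52  -0.204] [ 0.527 -0.2  ]
scene 0.15 1 [ 0.007  0.005 -0.003] 96.0 [ 0.528 -0.201] [ 0.528 -0.201]
scene 0.155 11 [0.007 0.002 0.004] 112.0 [ 0.52  -0.218] [ 0.533 -0.193]
scene 0.16 53 [0.002 0.002 0.009] 98.0 [ 0.508 -0.219] [ 0.536 -0.193]
scene 0.165 26 [0.002 0.    0.012] 92.0 [ 0.512 -0.217] [ 0.535 -0.196]
scene 0.17 1 [0.004 0.002 0.016] 90.0 [ 0.525 -0.204] [ 0.525 -0.204]
scene 0.185 1 [0.006 0.002 0.034] 206.0 [ 0.527 -0.204] [ 0.527 -0.204]
scene 0.19 13 [0.007 0.003 0.039] 112.0 [ 0.515 -0.211] [ 0.534 -0.196]
scene 0.195 16 [0.008 0.005 0.044] 41.0 [ 0.513 -0.212] [ 0.535 -0.192]
scene 0.2 19 [0.007 0.004 0.048] 25.0 [ 0.51  -0.211] [ 0.535 -0.195]
scene 0.205 16 [0.008 0.003 0.053] 29.0 [ 0.517 -0.212] [ 0.533 -0.195]
scene 0.21 12 [0.011 0.004 0.058] 36.0 [ 0.528 -0.212] [ 0.535 -0.193]
scene 0.215 20 [0.009 0.004 0.063] 23.0 [ 0.523 -0.21 ] [ 0.535 -0.193]
side 0.14 11 [-0.002 -0.007 -0.013] 80.0 [ 0.514 -0.22 ] [ 0.523 -0.211]
side 0.145 2 [-0.005 -0.008 -0.009] 77.0 [ 0.515 -0.214] [ 0.517 -0.213]
side 0.15 1 [ 0.007 -0.011 -0.001] 173.0 [ 0.528 -0.217] [ 0.528 -0.217]
side 0.155 29 [-0.005 -0.011  0.004] 103.0 [ 0.506 -0.223] [ 0.532 -0.198]
side 0.16 153 [-0.002 -0.005  0.009] 89.0 [ 0.506 -0.222] [ 0.533 -0.199]
side 0.165 10 [-0.001 -0.002  0.011] 80.0 [ 0.512 -0.215] [ 0.526 -0.201]
side 0.19 22 [-0.006 -0.007  0.038] 105.0 [ 0.508 -0.219] [ 0.527 -0.201]
side 0.195 32 [-0.006 -0.007  0.043] 47.0 [ 0.508 -0.219] [ 0.525 -0.202]
side 0.2 22 [-0.007 -0.008  0.048] 20.0 [ 0.509 -0.22 ] [ 0.522 -0.203]
side 0.205 18 [-0.007 -0.008  0.053] 18.0 [ 0.509 -0.219] [ 0.521 -0.204]
side 0.21 17 [-0.007 -0.009  0.058] 17.0 [ 0.511 -0.22 ] [ 0.529 -0.207]
side 0.215 13 [-0.004 -0.011  0.063] 23.0 [ 0.512 -0.221] [ 0.529 -0.209]
```

```bash
python3 - <<'E'
from h import *
p=np.array([.184,.623,.185])
for n in("scene","side"):
    s=np.load(n+"0.npz");d=s["depth"];v,u=np.nonzero(d>0);P=world(s,np.c_[u,v],d[v,u])
    m=np.hypot(*(P[:,:2]-p[:2]).T)<.09
    for a in np.arange(.16,.28,.01):
        q=m&(P[:,2]>=a)&(P[:,2]<a+.01)
        if q.any(): print(n,a.round(3),q.sum(),P[q].mean(0).round(3),P[q][:,:2].min(0).round(3),P[q][:,:2].max(0).round(3))
E
```

```text
scene 0.22 25 [0.195 0.626 0.226] [0.177 0.571] [0.211 0.669]
scene 0.23 32 [0.195 0.626 0.235] [0.176 0.569] [0.215 0.67 ]
scene 0.24 37 [0.196 0.627 0.246] [0.175 0.569] [0.214 0.671]
scene 0.25 39 [0.196 0.624 0.256] [0.176 0.568] [0.213 0.675]
scene 0.26 56 [0.193 0.62  0.266] [0.166 0.565] [0.213 0.676]
scene 0.27 52 [0.194 0.627 0.274] [0.164 0.562] [0.216 0.676]
scene 0.28 3 [0.195 0.589 0.285] [0.183 0.536] [0.211 0.666]
side 0.21 2 [0.204 0.666 0.218] [0.201 0.665] [0.206 0.668]
side 0.22 61 [0.186 0.62  0.225] [0.16  0.567] [0.211 0.67 ]
side 0.23 64 [0.185 0.614 0.235] [0.161 0.565] [0.21  0.669]
side 0.24 65 [0.185 0.615 0.245] [0.16  0.564] [0.211 0.671]
side 0.25 61 [0.185 0.61  0.255] [0.159 0.562] [0.212 0.671]
side 0.26 62 [0.186 0.609 0.265] [0.159 0.559] [0.212 0.674]
side 0.27 56 [0.185 0.608 0.274] [0.157 0.559] [0.212 0.677]
side 0.28 17 [0.194 0.661 0.286] [0.17  0.539] [0.211 0.673]
```

The depth cloud shows the real fingertips about 36 mm above the reported TCP, both now (tip about 0.190, TCP 0.154) and at the start (0.221 against 0.185). The vent is therefore untouched. I'll go down further, using the force to find contact.

Emit:
{"fn": "drive_tool", "kwargs": {
  "travel": [
    [0, 0.001, 0.01],
    [0, 0.001, 0.018],
    [0, 0.001, 0.022],
    [0, 0.001, 0.025],
    [0, 0.001, 0.027],
    [0, 0.001, 0.029],
    [0, 0.001, 0.031],
    [0, 0.001, 0.031]
  ],
  "yaw": [0, 0, 0, 0, 0, 0, 0, 0]
}}

```text
time: 4.4
position: [0.5208, -0.207, 0.1233]
orientation: [0.993, 0.117, 0.0, -0.0]
wrist_force: [-2.5, 0.2, 4.5]
grip_width: 0.0004
grip_force: 2.1
```

Emit:
{"fn": "drive_tool", "kwargs": {
  "travel": [
    [0, 0, 0.003],
    [0, 0, 0.006],
    [0, 0, 0.008],
    [0, 0, 0.009],
    [0, 0, 0.01],
    [0, 0, 0.01]
  ],
  "yaw": [0, 0, 0, 0, 0, 0]
}}

```text
time: 5.15
position: [0.5211, -0.2071, 0.1146]
orientation: [0.993, 0.117, 0.0, -0.0]
wrist_force: [-4.9, 1.8, 13.0]
grip_width: 0.0003
grip_force: 6.2
```

Emit:
{"fn": "drive_tool", "kwargs": {
  "travel": [
    [0, 0, 0.001],
    [0, 0, 0.002],
    [0, 0, 0.002]
  ],
  "yaw": [0, 0, 0]
}}

```text
time: 5.52
position: [0.5213, -0.2072, 0.1144]
orientation: [0.993, 0.117, 0.001, -0.001]
wrist_force: [-8.1, 2.7, 23.5]
grip_width: 0.0001
grip_force: 11.6
```

```bash
python3 - <<'E'
from bench import get_obs
from h import *
print(get_obs()["wrist_force"]); rel(case(-35,50),.165,-76.93)
E
```

```text
[-8.12422324  2.65378622 23.48462494]
t 5.53 head -76.6 tilt [ 0.0014  0.0016 -1.    ] q [-0.36  0.22  0.78  1.79 -0.17  1.19 -0.86]
[ 0.0048 -0.1646 -0.0504] yaw 0.33
```

Emit:
{"fn": "drive_tool", "kwargs": {
  "travel": [
    [0, 0, -0.02],
    [0, 0, -0.052],
    [0.005, -0.05, -0.052],
    [0.005, -0.11, -0.052],
    [0.005, -0.165, -0.052],
    [0.005, -0.165, -0.052],
    [0.005, -0.165, -0.052]
  ],
  "yaw": [0, 0, 0, 0, 0, 0, 0],
  "fingers": 0.69
}}

```text
time: 6.4
position: [0.4878, -0.0459, 0.163]
orientation: [0.993, 0.117, 0.0, 0.0]
wrist_force: [0.2, 0.2, 0.4]
grip_width: 0.0578
grip_force: 0.0
```

```bash
python3 - <<'E'
from h import *
rel(case(-35,50),.098,-76.93)
E
```

```text
t 6.4 head -76.59 tilt [ 8.e-04 -5.e-04 -1.e+00] q [-0.62 -0.03  0.65  1.89  0.02  1.28 -1.31]
[-0.     0.     0.065] yaw 0.34
```

Emit:
{"fn": "drive_tool", "kwargs": {
  "travel": [
    [0, 0, 0.03],
    [0, 0, 0.05],
    [0, 0, 0.06],
    [0, 0, 0.065],
    [0, 0, 0.065]
  ],
  "yaw": [0.3, 0.3, 0.3, 0.3, 0.3]
}}

```text
time: 7.02
position: [0.4877, -0.0458, 0.0983]
orientation: [0.994, 0.114, 0.0, 0.0]
wrist_force: [-1.0, -0.4, -0.7]
grip_width: 0.0599
grip_force: 0.0
```

Emit:
{"fn": "drive_tool", "kwargs": {
  "travel": [
    [0, 0, 0],
    [0, 0, 0],
    [0, 0, 0],
    [0, 0, 0],
    [0, 0, 0],
    [0, 0, 0]
  ],
  "yaw": [0, 0, 0, 0, 0, 0],
  "fingers": 0.05,
  "squeeze": 20
}}

```text
time: 7.78
position: [0.4875, -0.0449, 0.0984]
orientation: [0.993, 0.114, 0.0, -0.0]
wrist_force: [-1.5, 1.5, 3.0]
grip_width: 0.0186
grip_force: 20.0
```

Emit:
{"fn": "drive_tool", "kwargs": {
  "travel": [
    [0, 0, 0],
    [0, 0, 0],
    [0, 0, 0],
    [0, 0, -0.03],
    [0, 0, -0.06],
    [0, 0.05, -0.06],
    [0, 0.08, -0.06],
    [0, 0.08, -0.06]
  ],
  "yaw": [0, 0, 0, 0, 0, 0, 0, 0],
  "fingers": 0.69
}}

```text
time: 8.78
position: [0.5055, -0.1264, 0.1582]
orientation: [0.994, 0.112, 0.0, 0.001]
wrist_force: [-0.9, 0.6, 0.1]
grip_width: 0.06
grip_force: 0.0
```

```bash
python3 - <<'E'
from bench import get_obs,snapshot
from h import *
print(get_obs()["wrist_force"]); rel(case(-35,-30),.098,-76.93)
s=snapshot("scene");f=cv2.resize(s["frame"][150:255,200:330],(650,525),interpolation=2);cv2.imwrite("pics/v3.png",f[...,::-1])
E
```

```text
[-0.8983222   0.55962314  0.12401695]
t 8.78 head -77.18 tilt [ 2.0e-04 -1.7e-03 -1.0e+00] q [-0.53  0.06  0.76  1.83 -0.04  1.27 -1.11]
[ 0.001  -0.0024  0.0602] yaw -0.25
```

View pics/v3.png

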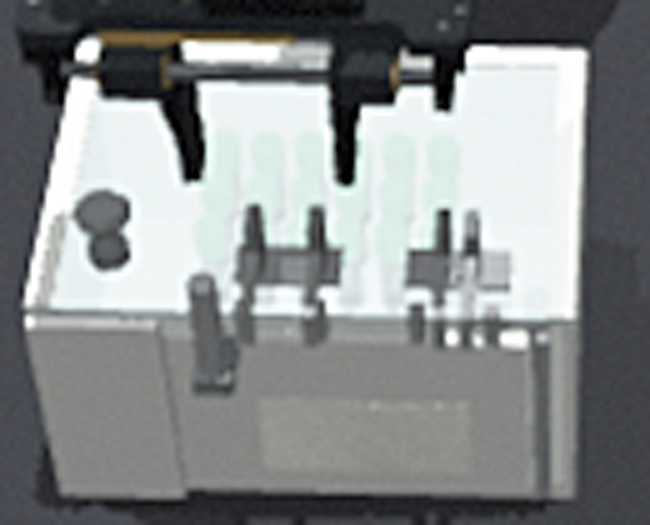

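Catch 1 is home: its tabs at (443,230) and (472,230) are 29 px apart, against 64 px for catch 2. The vent is back up at (102,212). Next is catch 2.

Emit:
{"fn": "drive_tool", "kwargs": {
  "travel": [
    [0.001, -0.002, 0.03],
    [0.001, -0.002, 0.05],
    [0.001, -0.002, 0.06],
    [0.001, -0.002, 0.06]
  ],
  "yaw": [0, 0, 0, 0]
}}

```text
time: 9.32
position: [0.5057, -0.1202, 0.0977]
orientation: [0.993, 0.115, -0.001, -0.0]
wrist_force: [0.4, -0.2, -0.8]
grip_width: 0.0595
grip_force: 0.0
```

Emit:
{"fn": "drive_tool", "kwargs": {
  "travel": [
    [0, 0, 0],
    [0, 0, 0],
    [0, 0, 0],
    [0, 0, 0],
    [0, 0, 0],
    [0, 0, 0]
  ],
  "yaw": [0, 0, 0, 0, 0, 0],
  "fingers": 0.05,
  "squeeze": 20
}}

```text
time: 10.07
position: [0.5069, -0.1226, 0.0987]
orientation: [0.994, 0.114, 0.001, 0.001]
wrist_force: [2.3, -5.5, 0.6]
grip_width: 0.0187
grip_force: 20.0
```

Emit:
{"fn": "drive_tool", "kwargs": {
  "travel": [
    [0, 0, 0],
    [0, 0, 0],
    [0, 0, 0],
    [0, 0, -0.03],
    [0, 0, -0.06],
    [0, 0, -0.09],
    [0, 0, -0.09]
  ],
  "yaw": [0, 0, 0, 0, 0, 0, 0],
  "fingers": 0.6
}}

```text
time: 10.95
position: [0.5076, -0.1209, 0.1902]
orientation: [0.993, 0.114, 0.002, -0.0]
wrist_force: [-0.3, 0.6, -0.7]
grip_width: 0.0524
grip_force: 0.0
```

```bash
python3 - <<'E'
from bench import get_obs,snapshot
from h import *
rel(case(22,-60),.16,13.07);rel(case(22,-60),.105,13.07)
s=snapshot("scene");f=cv2.resize(s["frame"][150:255,200:330],(650,525),interpolation=2);cv2.imwrite("pics/v4.png",f[...,::-1])
E
```

```text
t 10.95 head -76.86 tilt [ 4.1e-03  8.0e-04 -1.0e+00] q [-0.55  0.03  0.75  1.79 -0.02  1.33 -1.13]
[0.0545 0.0326 0.0305] yaw -89.93
t 10.95 head -76.86 tilt [ 4.1e-03  8.0e-04 -1.0e+00] q [-0.55  0.03  0.75  1.79 -0.02  1.33 -1.13]
[0.0543 0.0326 0.0855] yaw -89.93
```

View pics/v4.png

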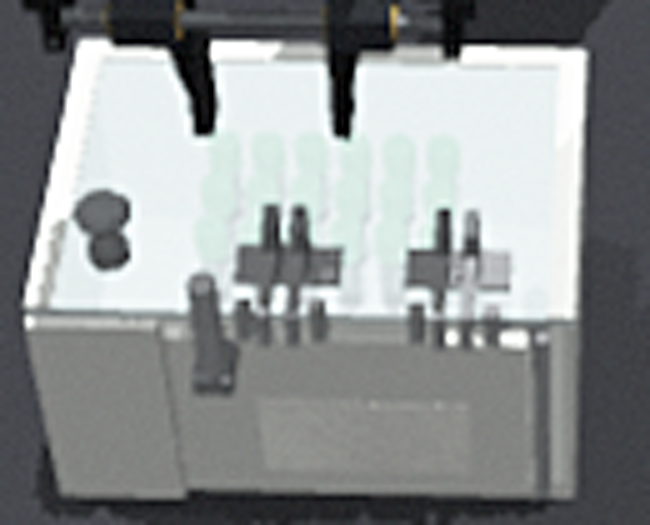

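Both catches are home, with tabs at (271/300,230) and (443/472,230). I'll turn and move over the post.

Emit:
{"fn": "drive_tool", "kwargs": {
  "travel": [
    [0.01, 0.005, 0],
    [0.02, 0.01, 0],
    [0.03, 0.015, 0],
    [0.04, 0.02, 0],
    [0.05, 0.03, 0],
    [0.054, 0.0326, 0],
    [0.054, 0.0326, 0],
    [0.054, 0.0326, 0]
  ],
  "yaw": [-10.5, -21, -31.5, -42, -52.5, -63, -73.5, -84]
}}

```text
time: 12.0
position: [0.565, -0.1401, 0.1861]
orientation: [0.66, 0.752, -0.001, -0.001]
wrist_force: [-0.6, -0.9, -0.3]
grip_width: 0.0523
grip_force: 0.0
```

```bash
python3 - <<'E'
from bench import get_obs,snapshot
from h import *
rel(case(22,-60),.106,13.07)
E
```

```text
t 12.0 head 7.46 tilt [-3.4e-03  5.0e-04 -1.0e+00] q [-0.37  0.2   0.66  1.64 -0.13  1.34  0.43]
[-0.0006  0.0034  0.0801] yaw -5.61
```

Emit:
{"fn": "drive_tool", "kwargs": {
  "travel": [
    [0, 0.003, 0],
    [0, 0.003, 0.03],
    [0, 0.003, 0.055],
    [0, 0.003, 0.07],
    [0, 0.003, 0.08],
    [0, 0.003, 0.08]
  ],
  "yaw": [-5.6, -5.6, -5.6, -5.6, -5.6, -5.6]
}}

```text
time: 12.75
position: [0.5687, -0.1401, 0.1075]
orientation: [0.625, 0.781, -0.0, -0.001]
wrist_force: [-0.4, 0.8, 0.5]
grip_width: 0.0521
grip_force: 0.0
```

Emit:
{"fn": "drive_tool", "kwargs": {
  "travel": [
    [0, 0, 0],
    [0, 0, 0],
    [0, 0, 0],
    [0, 0, 0],
    [0, 0, 0],
    [0, 0, 0]
  ],
  "yaw": [0, 0, 0, 0, 0, 0],
  "fingers": 0,
  "squeeze": 25
}}

```text
time: 13.5
position: [0.569, -0.1402, 0.1082]
orientation: [0.624, 0.781, 0.0, -0.0]
wrist_force: [-0.2, 0.9, 0.5]
grip_width: 0.0129
grip_force: 25.0
```

```bash
python3 - <<'E'
from bench import get_obs
from h import *
o=get_obs();p=o["position"];R=Rn.from_quat(o["orientation"]).as_matrix()
h=case(0,90);r=p[:2]-h;print(np.hypot(*r),np.degrees(np.arctan2(*r[::-1]))-13.07+81.66,o["wrist_force"])
rel(p[:2],p[2],13.07)
for g in np.arange(.1,1.45,.1):
    a=np.arctan2(r[1],r[0])+g;t=np.r_[h+np.hypot(*r)*np.array([np.cos(a),np.sin(a)]),p[2]]
    print(g.round(1),(R.T@(t-p)).round(4),-np.degrees(g).round(1))
E
```

```text
0.15184879433444512 0.30946916107814104 [-0.24882178  0.92886416  0.47802979]
t 13.5 head 12.71 tilt [-0.e+00  1.e-04 -1.e+00] q [-0.35  0.27  0.64  1.74 -0.17  1.19  0.56]
[0. 0. 0.] yaw -0.36
0.1 [0.0031 0.0149 0.    ] -5.7
0.2 [0.0077 0.0293 0.    ] -11.5
0.3 [0.0137 0.0433 0.    ] -17.2
0.4 [0.0211 0.0565 0.    ] -22.9
0.5 [0.0298 0.069  0.    ] -28.6
0.6 [0.0396 0.0805 0.    ] -34.4
0.7 [0.0506 0.091  0.    ] -40.1
0.8 [0.0625 0.1004 0.    ] -45.8
0.9 [0.0754 0.1085 0.    ] -51.6
1.0 [0.0889 0.1153 0.    ] -57.3
1.1 [0.1031 0.1207 0.    ] -63.0
1.2 [0.1178 0.1246 0.    ] -68.8
1.3 [0.1328 0.1271 0.    ] -74.5
1.4 [0.1479 0.1281 0.    ] -80.2
```

Emit:
{"fn": "drive_tool", "kwargs": {
  "travel": [
    [0.003, 0.015, 0],
    [0.008, 0.029, 0],
    [0.014, 0.043, 0],
    [0.021, 0.0565, 0],
    [0.03, 0.069, 0],
    [0.03, 0.069, 0]
  ],
  "yaw": [-5.7, -11.5, -17.2, -22.9, -28.6, -28.6]
}}

```text
time: 14.25
position: [0.6309, -0.0948, 0.1083]
orientation: [0.412, 0.911, 0.0, 0.001]
wrist_force: [1.1, 0.9, 0.6]
grip_width: 0.0134
grip_force: 25.0
```

```bash
cat > g.py <<'E'
from bench import get_obs
from h import *
o=get_obs();p=o["position"];R=Rn.from_quat(o["orientation"]).as_matrix()
h=case(0,90);r=p[:2]-h;a0=np.arctan2(r[1],r[0]);g0=a0-TH+np.radians(81.66);print("r",np.hypot(*r),"g",g0,o["wrist_force"],"q",o["q"].round(2),np.degrees(np.arctan2(R[1,1],R[0,1]))-13.07)
for g in np.arange(.6,1.45,.1):
    a=a0+g-g0;t=np.r_[h+.1517*np.array([np.cos(a),np.sin(a)]),p[2]]
    print(g.round(1),(R.T@(t-p)).round(4),-np.degrees(g-g0).round(1))
E
python3 g.py
```

```text
r 0.15197797957893833 g 0.5161119251766582 [1.12026308 0.90453458 0.61332172] q [-0.31  0.37  0.52  1.6  -0.19  1.22  0.97] 28.275068042119173
0.6 [0.0029 0.0124 0.    ] -4.8
0.7 [0.0074 0.0269 0.    ] -10.5
0.8 [0.0134 0.0408 0.    ] -16.3
0.9 [0.0207 0.0541 0.0001] -22.0
1.0 [0.0293 0.0666 0.0001] -27.7
1.1 [0.039  0.0782 0.0001] -33.5
1.2 [0.0499 0.0887 0.0001] -39.2
1.3 [0.0618 0.0981 0.0001] -44.9
1.4 [7.460e-02 1.063e-01 1.000e-04] -50.6
```

Emit:
{"fn": "drive_tool", "kwargs": {
  "travel": [
    [0.003, 0.0125, 0],
    [0.0075, 0.027, 0],
    [0.0135, 0.041, 0],
    [0.021, 0.054, 0],
    [0.029, 0.0665, 0],
    [0.039, 0.078, 0],
    [0.05, 0.0885, 0],
    [0.062, 0.098, 0]
  ],
  "yaw": [-4.8, -10.5, -16.3, -22, -27.7, -33.5, -39.2, -44.9]
}}

```text
time: 15.25
position: [0.6648, 0.014, 0.1084]
orientation: [0.033, 0.999, -0.001, 0.003]
wrist_force: [5.9, -2.1, -2.7]
grip_width: 0.0134
grip_force: 25.0
```

```bash
python3 g.py
```

```text
r 0.15252847504874173 g 1.2830267521563217 [ 5.8989123  -2.07626734 -2.69799733] q [-0.33  0.4   0.35  1.53 -0.14  1.23  1.54] 73.11420344192018
0.6 [ 0.0199 -0.0999  0.    ] 39.1
0.7 [ 0.0129 -0.0865  0.0001] 33.4
0.8 [ 0.0073 -0.0724  0.0001] 27.7
0.9 [ 0.0031 -0.0578  0.0001] 21.9
1.0 [ 0.0003 -0.0429  0.0001] 16.2
1.1 [-0.0009 -0.0278  0.    ] 10.5
1.2 [-0.0006 -0.0126  0.    ] 4.8
1.3 [ 0.0012  0.0024 -0.    ] -1.0
1.4 [ 0.0045  0.0172 -0.    ] -6.7
```

Moving to about 1.4 rad, then settling and checking.

Emit:
{"fn": "drive_tool", "kwargs": {
  "travel": [
    [0.002, 0.008, 0],
    [0.0045, 0.017, 0],
    [0.0045, 0.017, 0],
    [0.0045, 0.017, 0],
    [0.0045, 0.017, 0]
  ],
  "yaw": [-3.5, -6.7, -6.7, -6.7, -6.7]
}}

```text
time: 15.88
position: [0.6624, 0.0319, 0.1084]
orientation: [-0.024, 1.0, -0.0, 0.004]
wrist_force: [8.2, 0.3, -4.3]
grip_width: 0.0131
grip_force: 25.0
```

```bash
python3 g.py|head -1; python3 - <<'E'
from bench import snapshot
import cv2
cv2.imwrite("pics/v5.png",cv2.resize(snapshot("scene")["frame"][90:350,90:430],(680,520))[...,::-1])
E
```

```text
r 0.15271201192744116 g 1.4014774855613594 [ 8.23224738  0.26560845 -4.27295104] q [-0.34  0.39  0.33  1.53 -0.13  1.23  1.62] 79.66881203160736
```

View pics/v5.png

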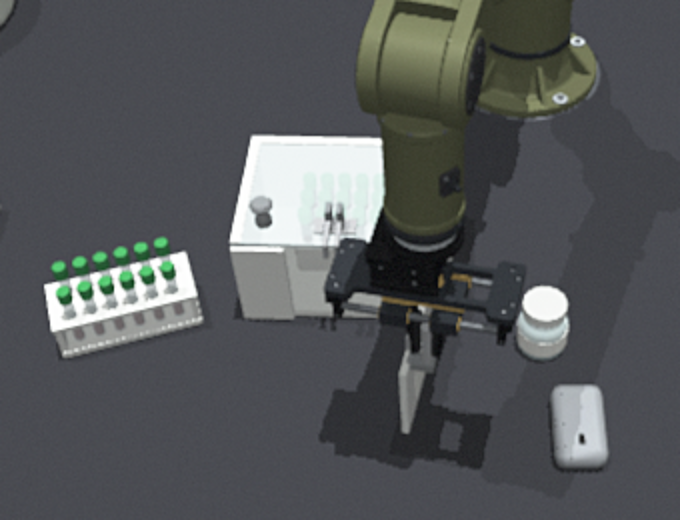

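The gate is wide open at (410,390) with the post in the fingers, and the rack, jar and mouse are where they were. I'll hand the job in.

```bash
python3 -c "
from bench import job
print(job.finish_job())"
```

```text
the job is handed in; nothing more can be done
None
```

I handed the job in at about 16 s: vent pressed to its stop, catch 1 then catch 2 squeezed home, and the gate held open at about 1.4 rad, with the rack, jar and mouse not moved.

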